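# Set the mobile-phase bottles into the solvent tray in running order

## Robot

A 6-joint arm with a two-finger parallel gripper is mounted at the origin on the work surface. World frame = base frame: x ahead of the robot, y to its left, z up, the work surface at z = 0. Lengths are in mm, angles in rad, forces in N, time in s.
With the tool pointing down it reaches from about 300 to 775 mm from the base axis. Payload 14.6 kg.
Tool frame: the origin (TCP) lies midway between the tips of the shut fingers; the grasp point (between the pads) lies 19 mm behind it; z points along the fingers, y is the line along which they close (so a half turn about z gives the same grasp; the last joint's range is limited). The gripper opens to 94 mm and grips with 3 to 60 N. Pads are 16 mm wide; open, the fingers measure 119 mm over their backs; the gripper's body (75 mm by 177 mm) begins 78 mm behind the grasp point.
Start: joints at [-1.195, 0.3, 1.521, -0, 1.321, -0.067], TCP at [235.651, -496.949, 205.446] pointing down, gripper open.
Joint ranges: [-3.03, 3.03], [-0.79, 2.21], [0.23, 2.52], [-1.04, 4.18], [0, 3.07], [-2.55, 2.55]. Speed limits (rad/s): [2.22, 2.22, 2.57, 3.14, 3.14, 3.14].

## Interface

Orientations are given as [roll, pitch, yaw] about the fixed x, y, z axes, in that order (R = Rz(yaw) Ry(pitch) Rx(roll)).
In Python, from cell import manip, camera gives the robot as it stands.
- The arm moves only by the tool move_arm, never from a script. Its arguments are lists of equal length, an entry for each row: "dp": the shift along the world's x, y, z in mm, a list of three; "rotation": the turn, a rotation vector about the world's x, y, z in rad, a list of three; "hand": the opening, from 0 (shut) to 1 (fully open). A call has 1 to 10 rows; each row shifts and turns the commanded pose from where the row before left it; what a row does not reach is not made up. A row lasts 1/8 s, in which the tool goes at most 62.5 mm and 10.7 degrees, less where a joint would pass 70% of its speed; a pose out of reach is approached as far as the arm can. A call with a gripper value outside its range is refused whole. The fingers move at their own pace and stop on an object; "newtons" is the grip in N (left out, the last holds). Time passes only in rows, so rows that do not move let the fingers close. It gives the time, the measured TCP pose, the force, the opening and the grip force at its end, in the units of the state.
- manip.read_state(): the state, without advancing time (a new reading comes with each control period).
- camera(name): name is "side" or "top"; returns a dict with "image" (400x640x3 uint8, red, green, blue), "fx", "fy", "cx", "cy" (pixels), "R" (3x3) and "t" (3): a world point X has camera coordinates R X + t. Camera axes: x right, y down, z forward; pixel columns grow to the right and rows downward; lengths in mm; the calibration is good to about 2 mm. A picture is of the moment at which its call begins. There is no depth.
- manip.sign_off(): hands the job in; it is judged then, once.
The state is a dict: "clock": time; "joints": joint angles; "qd": joint speeds; "effort": joint torques, N m; "eef_pos": TCP position; "eef_rot": TCP orientation; "wrist_force": force on the tool from outside, world axes, zero at the start; "moment": the same for the moment, N m; "finger_gap": finger opening in mm; "finger_force": force on a finger pad.
Only numpy, scipy, OpenCV 4.12 (cv2) and the standard library are available. Lean on these libraries where they do the work, as an engineer would, in place of code of your own. Each camera call takes 0.05 s, during which the arm holds its last target. There are 200 camera calls.

## Task

The four amber bottles in the grey rack stand in the order in which the chromatograph's pump will draw from them, counted from the rack's green end. Starting with the bottle at the green end and working along the row one at a time, move them into the white solvent tray so that they stand in the same order counted from the tray's green end, one upright in each compartment. Set each bottle down gently without tipping it, and leave the beaker, the big clear bottle and the tip box where they are.

Things in the scene. Friction and masses are not known exactly. Their poses are not given: they have to be found in the camera images.
- bottle_blue: small amber glass laboratory bottle with a white paper band and a ribbed blue screw cap; filled, closed, 100 to 170 g. Round: body 46 mm across, 91 mm tall in all; the cap is 40 mm across and spans 67 to 91 mm above the underside (neck under it 31 mm across from 52 mm up). Origin: centre of its underside, z up its axis.
- bottle_red: small amber glass laboratory bottle with a white paper band and a ribbed red screw cap; filled, closed, 100 to 170 g. Round: body 46 mm across, 91 mm tall in all; the cap is 40 mm across and spans 67 to 91 mm above the underside (neck under it 31 mm across from 52 mm up). Origin: centre of its underside, z up its axis.
- bottle_yellow: small amber glass laboratory bottle with a white paper band and a ribbed yellow screw cap; filled, closed, 100 to 170 g. Round: body 46 mm across, 91 mm tall in all; the cap is 40 mm across and spans 67 to 91 mm above the underside (neck under it 31 mm across from 52 mm up). Origin: centre of its underside, z up its axis.
- bottle_white: small amber glass laboratory bottle with a white paper band and a ribbed white screw cap; filled, closed, 100 to 170 g. Round: body 46 mm across, 91 mm tall in all; the cap is 40 mm across and spans 67 to 91 mm above the underside (neck under it 31 mm across from 52 mm up). Origin: centre of its underside, z up its axis.
- rack: grey bottle rack, fixed, turned any way: base plate 76 x 276 mm, 6 mm thick, on which the bottles stand; upper plate at 30 to 35 mm with four 61 mm holes in a row. Origin: centre of underside, y along the row. Places at y = +102, +34, -34, -102 mm, x = 0 (bottles within 6 mm of them, in any order). End grips out to 156 mm: green at +y (the first place), grey at -y.
- tray: white solvent tray, fixed, turned any way, empty: 72 x 276 mm, floor 5 mm thick, walls and dividers 4 mm thick, 26 mm high; four square compartments 64 mm inside, in a row, a black disc in each. Origin: centre of underside, y along the row. Compartment centres at y = +102, +34, -34, -102 mm, x = 0. End grips out to 156 mm: green at +y (the first compartment), white at -y.
- beaker: empty clear glass beaker, 52 mm across at the rim, 68 mm tall, loose; not part of the job. Origin: centre of its underside.
- clear_bottle: larger clear glass bottle with a black cap, 56 mm across, 111 mm tall, loose; not part of the job. Origin: centre of its underside.
- tip_box: pipette tip box, grey with a pale blue lid and an orange latch, 80 x 120 mm, 68 mm tall, loose; not part of the job. Origin: centre of its underside.

How it is judged (in metres and radians):
On the way, in this order (a step that is already met when the one before it is completed fails the run):
1. the first bottle of the row stands in the first compartment, the later ones are still in their places in the rack (((y of bottle_blue in the frame of tray between 0.068 and 0.116 m and x of bottle_blue in the frame of tray between -0.014 and 0.014 m and z of bottle_blue in the frame of tray below 0.012 m) or (y of bottle_blue in the frame of rack between -0.116 and 0.068 m and x of bottle_blue in the frame of rack between -0.014 and 0.014 m and z of bottle_blue in the frame of rack below 0.014 m)) and ((y of bottle_red in the frame of tray between 0.068 and 0.116 m and x of bottle_red in the frame of tray between -0.014 and 0.014 m and z of bottle_red in the frame of tray below 0.012 m) or (y of bottle_red in the frame of rack between -0.116 and 0.068 m and x of bottle_red in the frame of rack between -0.014 and 0.014 m and z of bottle_red in the frame of rack below 0.014 m)) and ((y of bottle_yellow in the frame of tray between 0.068 and 0.116 m and x of bottle_yellow in the frame of tray between -0.014 and 0.014 m and z of bottle_yellow in the frame of tray below 0.012 m) or (y of bottle_yellow in the frame of rack between -0.116 and 0.068 m and x of bottle_yellow in the frame of rack between -0.014 and 0.014 m and z of bottle_yellow in the frame of rack below 0.014 m)) and ((y of bottle_white in the frame of tray between 0.068 and 0.116 m and x of bottle_white in the frame of tray between -0.014 and 0.014 m and z of bottle_white in the frame of tray below 0.012 m) or (y of bottle_white in the frame of rack between -0.116 and 0.068 m and x of bottle_white in the frame of rack between -0.014 and 0.014 m and z of bottle_white in the frame of rack below 0.014 m)) and angle between each of bottle_blue, bottle_red, bottle_yellow, bottle_white's own z axis and vertical below 0.15 rad), for 0.2 s.
2. the second bottle of the row stands in the second compartment; the earlier bottles fill the compartments before it, the later ones are still in their places in the rack (((y of bottle_blue in the frame of tray between 0 and 0.116 m and x of bottle_blue in the frame of tray between -0.014 and 0.014 m and z of bottle_blue in the frame of tray below 0.012 m) or (y of bottle_blue in the frame of rack between -0.116 and 0 m and x of bottle_blue in the frame of rack between -0.014 and 0.014 m and z of bottle_blue in the frame of rack below 0.014 m)) and ((y of bottle_red in the frame of tray between 0 and 0.116 m and x of bottle_red in the frame of tray between -0.014 and 0.014 m and z of bottle_red in the frame of tray below 0.012 m) or (y of bottle_red in the frame of rack between -0.116 and 0 m and x of bottle_red in the frame of rack between -0.014 and 0.014 m and z of bottle_red in the frame of rack below 0.014 m)) and ((y of bottle_yellow in the frame of tray between 0 and 0.116 m and x of bottle_yellow in the frame of tray between -0.014 and 0.014 m and z of bottle_yellow in the frame of tray below 0.012 m) or (y of bottle_yellow in the frame of rack between -0.116 and 0 m and x of bottle_yellow in the frame of rack between -0.014 and 0.014 m and z of bottle_yellow in the frame of rack below 0.014 m)) and ((y of bottle_white in the frame of tray between 0 and 0.116 m and x of bottle_white in the frame of tray between -0.014 and 0.014 m and z of bottle_white in the frame of tray below 0.012 m) or (y of bottle_white in the frame of rack between -0.116 and 0 m and x of bottle_white in the frame of rack between -0.014 and 0.014 m and z of bottle_white in the frame of rack below 0.014 m)) and angle between each of bottle_blue, bottle_red, bottle_yellow, bottle_white's own z axis and vertical below 0.15 rad), for 0.2 s.
3. the third bottle of the row stands in the third compartment; the earlier bottles fill the compartments before it, the later ones are still in their places in the rack (((y of bottle_blue in the frame of tray between -0.068 and 0.116 m and x of bottle_blue in the frame of tray between -0.014 and 0.014 m and z of bottle_blue in the frame of tray below 0.012 m) or (y of bottle_blue in the frame of rack between -0.116 and -0.068 m and x of bottle_blue in the frame of rack between -0.014 and 0.014 m and z of bottle_blue in the frame of rack below 0.014 m)) and ((y of bottle_red in the frame of tray between -0.068 and 0.116 m and x of bottle_red in the frame of tray between -0.014 and 0.014 m and z of bottle_red in the frame of tray below 0.012 m) or (y of bottle_red in the frame of rack between -0.116 and -0.068 m and x of bottle_red in the frame of rack between -0.014 and 0.014 m and z of bottle_red in the frame of rack below 0.014 m)) and ((y of bottle_yellow in the frame of tray between -0.068 and 0.116 m and x of bottle_yellow in the frame of tray between -0.014 and 0.014 m and z of bottle_yellow in the frame of tray below 0.012 m) or (y of bottle_yellow in the frame of rack between -0.116 and -0.068 m and x of bottle_yellow in the frame of rack between -0.014 and 0.014 m and z of bottle_yellow in the frame of rack below 0.014 m)) and ((y of bottle_white in the frame of tray between -0.068 and 0.116 m and x of bottle_white in the frame of tray between -0.014 and 0.014 m and z of bottle_white in the frame of tray below 0.012 m) or (y of bottle_white in the frame of rack between -0.116 and -0.068 m and x of bottle_white in the frame of rack between -0.014 and 0.014 m and z of bottle_white in the frame of rack below 0.014 m)) and angle between each of bottle_blue, bottle_red, bottle_yellow, bottle_white's own z axis and vertical below 0.15 rad), for 0.2 s.
4. the fourth bottle of the row stands in the fourth compartment; the earlier bottles fill the compartments before it ((y of bottle_blue in the frame of tray between -0.116 and 0.116 m and x of bottle_blue in the frame of tray between -0.014 and 0.014 m and z of bottle_blue in the frame of tray below 0.012 m) and (y of bottle_red in the frame of tray between -0.116 and 0.116 m and x of bottle_red in the frame of tray between -0.014 and 0.014 m and z of bottle_red in the frame of tray below 0.012 m) and (y of bottle_yellow in the frame of tray between -0.116 and 0.116 m and x of bottle_yellow in the frame of tray between -0.014 and 0.014 m and z of bottle_yellow in the frame of tray below 0.012 m) and (y of bottle_white in the frame of tray between -0.116 and 0.116 m and x of bottle_white in the frame of tray between -0.014 and 0.014 m and z of bottle_white in the frame of tray below 0.012 m) and angle between each of bottle_blue, bottle_red, bottle_yellow, bottle_white's own z axis and vertical below 0.15 rad), for 0.2 s.
At the end, for the whole second after the job is handed in: all four bottles stand on the tray's floor (underside below 12 mm), one in each compartment in the rack's order, within 14 mm of the row's middle line and of the end compartments' centres outward, upright within 0.15 rad, released and at rest (under 0.02 m/s, 0.2 rad/s) (all of step 4 and linear speed of each of bottle_blue, bottle_red, bottle_yellow, bottle_white below 0.02 m/s and angular speed of each of bottle_blue, bottle_red, bottle_yellow, bottle_white below 0.2 rad/s); the robot touches nothing.
It fails at once if the beaker, the big clear bottle or the tip box is shifted by more than 15 mm (distance of any of beaker, clear_bottle, tip_box from where it was at the start of the episode above 0.015 m).
It fails at once if a bottle is tipped by more than about 30 degrees (angle between any of bottle_blue, bottle_red, bottle_yellow, bottle_white's own z axis and vertical above 0.55 rad).
It fails at once if a bottle is pressed into the tray with more than 60 N (contact force between any of bottle_blue, bottle_red, bottle_yellow, bottle_white and tray above 60 N).
It fails at once if a bottle is dropped or slammed in: within its last 8 mm above the tray's floor it moves faster than 0.45 m/s (a free fall of about 10 mm or more) (((y of bottle_blue in the frame of tray between -0.14 and 0.14 m and x of bottle_blue in the frame of tray between -0.014 and 0.014 m and z of bottle_blue in the frame of tray below 0.013 m) and linear speed of bottle_blue above 0.45 m/s) or ((y of bottle_red in the frame of tray between -0.14 and 0.14 m and x of bottle_red in the frame of tray between -0.014 and 0.014 m and z of bottle_red in the frame of tray below 0.013 m) and linear speed of bottle_red above 0.45 m/s) or ((y of bottle_yellow in the frame of tray between -0.14 and 0.14 m and x of bottle_yellow in the frame of tray between -0.014 and 0.014 m and z of bottle_yellow in the frame of tray below 0.013 m) and linear speed of bottle_yellow above 0.45 m/s) or ((y of bottle_white in the frame of tray between -0.14 and 0.14 m and x of bottle_white in the frame of tray between -0.014 and 0.014 m and z of bottle_white in the frame of tray below 0.013 m) and linear speed of bottle_white above 0.45 m/s)).
It also fails if it takes over 104 s, if anything falls off the work surface, if the arm or the gripper's body presses on something with over 40 N, if the wrist force passes 120 N, or if a joint passes its speed limit or range.

## Working session

There is one attempt and no reset: what is moved stays moved. The work goes in short steps, Python scripts to look and compute and a tool call to move; the robot and the scene stay as the last step left them, time stands still between calls to the robot, and variables do not carry over. Pictures are saved under pics/ and viewed, at most 14 in all, crops included, and the job is handed in when it is done.

Besides the shell and the picture viewer there is one more tool, called after "Request:" in YAML: its name, and indented under it one key for each argument. move_arm: Moves the arm, as the interface text tells. Its arguments: {"type":"object","properties":{"dp":{"type":"array","items":{"type":"array","items":{"type":"number"}}},"rotation":{"type":"array","items":{"type":"array","items":{"type":"number"}}},"hand":{"type":"array","items":{"type":"number"}},"newtons":{"type":"number"}},"required":["dp","rotation","hand"]}

```bash
mkdir -p pics; python3 - <<'E'
from cell import manip,camera
import cv2,numpy as np
for n in("top","side"):
    c=camera(n);cv2.imwrite(f"pics/{n}0.png",c["image"][:,:,::-1])
    print(n,c["fx"],c["cx"],c["cy"],np.round(-np.array(c["R"]).T@c["t"]),np.round(c["R"],2).tolist())
print(manip.read_state())
E
```

```text
top 478.11153486254506 316.40302971244853 199.13815973771526 [ 286.   94. 1390.] [[0.06, -1.0, 0.0], [-0.97, -0.06, -0.23], [0.23, 0.01, -0.97]]
side 422.5724181584078 324.21944127644196 200.8699206394221 [  39.  714. 1057.] [[-0.76, -0.66, -0.01], [-0.51, 0.59, -0.63], [0.42, -0.47, -0.78]]
{'clock': 0.1, 'joints': array([-1.19459664e+00,  3.00401752e-01,  1.52152047e+00, -3.21086858e-05,
        1.32069566e+00, -6.66396525e-02]), 'qd': array([-1.23632893e-03, -2.58239156e-03, -2.09547847e-03,  3.06446502e-04,
       -3.95949608e-04,  6.91107860e-05]), 'effort': array([ 3.74601932e-04, -5.32645869e+01, -3.53286231e+01,  7.09388056e-02,
        2.35343393e-02, -5.67116581e-05]), 'eef_pos': array([ 235.56179829, -496.74053257,  204.95000988]), 'eef_rot': array([-3.14056763e+00, -3.72377872e-05,  4.42847286e-01]), 'wrist_force': array([-0.16519516,  0.16098792,  0.44087825]), 'moment': array([ 0.02280711, -0.00997822, -0.02103377]), 'finger_force': 0.0, 'finger_gap': 94.38830627393092}
```

View pics/top0.png

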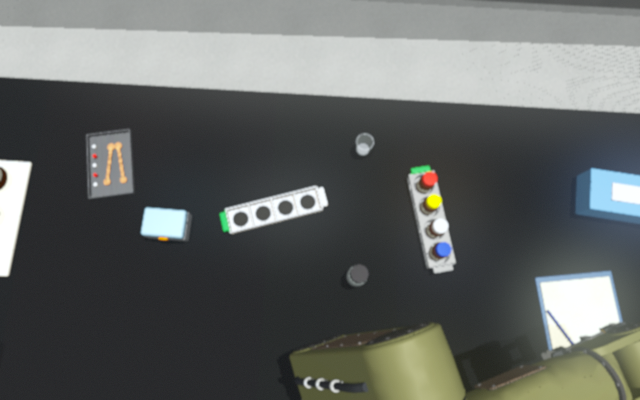

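View pics/side0.png

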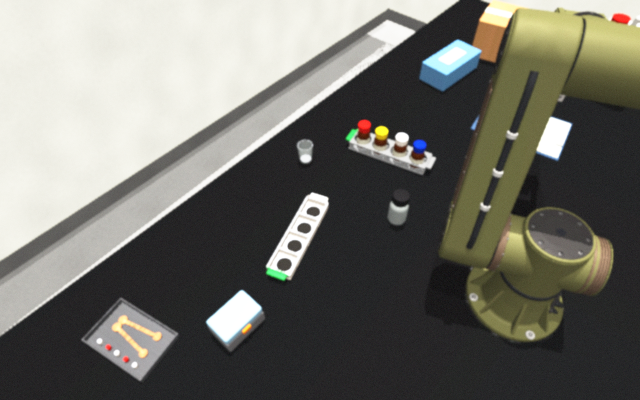

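The top view shows the row from the rack's green end (420,170) as red (429,179), yellow (433,202), white (439,226), blue (443,250). The tray's green end is at (225,220), with discs at x = 241, 263, 285 and 307. The beaker is at (364,144) and the clear bottle at (357,275).

```bash
cat >m.py <<'E'
from cell import manip,camera
import cv2,numpy as np
def ray(c,p):
    R=np.array(c["R"]);o=-R.T@c["t"]
    d=R.T@np.array([(p[0]-c["cx"])/c["fx"],(p[1]-c["cy"])/c["fy"],1]);return o,d/np.linalg.norm(d)
def onz(c,p,z):
    o,d=ray(c,p);return o+d*(z-o[2])/d[2]
def cross(c1,p1,c2,p2):
    A=np.zeros((3,3));b=np.zeros(3)
    for c,p in((c1,p1),(c2,p2)):
        o,d=ray(c,p);P=np.eye(3)-np.outer(d,d);A+=P;b+=P@o
    X=np.linalg.solve(A,b);o,d=ray(c1,p1);return X,2*np.linalg.norm(np.cross(X-o,d))
H={"red":[((0,130,90),(8,255,255)),((172,130,90),(180,255,255))],"yellow":[((22,130,90),(35,255,255))],
 "blue":[((108,120,60),(130,255,255))],"white":[((0,0,150),(180,60,255))],"green":[((50,120,60),(80,255,255))],"black":[((0,0,0),(180,255,75))]}
def blobs(c,col,box,amin=15):
    h=cv2.cvtColor(c["image"],cv2.COLOR_RGB2HSV)
    m=sum(cv2.inRange(h,np.array(a),np.array(b)) for a,b in H[col])
    k=np.zeros_like(m);x0,y0,x1,y1=box;k[y0:y1,x0:x1]=255;m=m&k
    n,l,s,ce=cv2.connectedComponentsWithStats(m)
    return [(ce[i].round(1),int(s[i,4]),s[i,2:4].tolist()) for i in range(1,n) if s[i,4]>=amin]
E
python3 - <<'E'
from m import *
T,S=camera("top"),camera("side")
for col in("red","yellow","white","blue"):
    a=blobs(T,col,(405,160,460,275));b=blobs(S,col,(345,115,440,172))
    a=max(a,key=lambda q:q[1]);b=max(b,key=lambda q:q[1])
    print(col,a,b,cross(T,a[0],S,b[0]),"z90",onz(T,a[0],90).round(1),onz(S,b[0],90).round(1))
A=[q for q in blobs(T,"black",(222,185,330,235)) if 60<q[1]<400]
B=[q for q in blobs(S,"black",(265,190,330,280)) if 60<q[1]<400]
for q in sorted(A,key=lambda q:q[0][0]):print("T",q,onz(T,q[0],5).round(1))
for q in sorted(B,key=lambda q:-q[0][1]):print("S",q,onz(S,q[0],5).round(1))
for n,bt in(("rack",(405,160,460,275)),("tray",(215,185,330,240))):print(n,blobs(T,"green",bt))
for n,p,z in(("beaker",(364,144),35),("clear",(357,272),100),("tip",(165,223),60)):print(n,onz(T,p,z).round())
cv2.imwrite("pics/z.png",np.hstack([cv2.resize(T["image"][160:280,405:465],None,fx=5,fy=5,interpolation=0),cv2.resize(S["image"][110:180,340:440],(480,336),interpolation=0).__getitem__(slice(None)) if 0 else np.zeros((600,1,3),np.uint8)])[:,:,::-1])
E
```

```text
red (array([429. , 179.3]), 197, [17, 16]) (array([364. , 126.3]), 178, [15, 16]) (array([ 666.83092957, -203.04970458,   86.37453505]), np.float64(0.866294919606554)) z90 [ 666.2 -202.1   90. ] [ 664.1 -199.7   90. ]
yellow (array([433.2, 201.5]), 188, [18, 15]) (array([381.2, 131.8]), 162, [15, 14]) (array([ 602.25408705, -213.89257837,   91.39420897]), np.float64(0.01572011996851608)) z90 [ 602.6 -214.2   90. ] [ 603.1 -215.2   90. ]
white (array([432.1, 226.5]), 1604, [47, 101]) (array([393.7, 150. ]), 1102, [87, 38]) (array([ 545.40182842, -223.27605555,   34.21308667]), np.float64(7.073519744184895)) z90 [ 531.6 -211.6   90. ] [ 520.9 -171.    90. ]
blue (array([442.5, 249.3]), 172, [16, 14]) (array([419.3, 145.4]), 170, [15, 14]) (array([ 469.26502429, -239.91776619,   92.40318441]), np.float64(1.4486348671056606)) z90 [ 470.3 -240.3   90. ] [ 469.7 -242.5   90. ]
rack [(array([419.9, 168.4]), 117, [21, 8])]
tray [(array([223.2, 221.6]), 137, [10, 22])]
beaker [780. -20.  35.]
clear [394.  -9. 100.]
tip [501. 534.  60.]
```

```bash
python3 - <<'E'
from m import *
T,S=camera("top"),camera("side")
H["w2"]=[((0,0,215),(180,50,255))]
for c,b in((T,(428,215,450,240)),(S,(390,130,412,147))):
    for th in(160,185,205,225):
        H["w2"]=[((0,0,th),(180,50,255))];print(th,blobs(c,"w2",b))
for n,c,b in(("T",T,(215,180,335,240)),("S",S,(260,188,335,285))):
    g=cv2.cvtColor(c["image"],cv2.COLOR_RGB2GRAY)[b[1]:b[3],b[0]:b[2]]
    m=(g>110).astype(np.uint8)
    cs,h=cv2.findContours(m,cv2.RETR_CCOMP,cv2.CHAIN_APPROX_NONE)
    for k,hh in zip(cs,h[0]):
        if hh[3]>=0 and cv2.contourArea(k)>40:
            M=cv2.moments(k);p=np.array([M["m10"],M["m01"]])/M["m00"]+b[:2];print(n,p.round(1),M["m00"],onz(c,p,5).round(1))
a=T["image"][178:242,210:340];a=cv2.resize(a,(780,384),interpolation=0)
d=T["image"][200:260,410:465];d=cv2.resize(d,(192,210),interpolation=0)
o=np.zeros((600,780,3),np.uint8);o[:384]=a;o[384:594,:192]=d;o[384:594,200:500]=cv2.resize(S["image"][115:150,370:420],(300,210),interpolation=0)
cv2.imwrite("pics/z.png",o[:,:,::-1])
E
```

```text
160 [(array([439.6, 226.2]), 370, [22, 25])]
185 [(array([440.1, 225.6]), 315, [22, 25])]
205 [(array([440.5, 225.6]), 263, [21, 25])]
225 [(array([440.6, 225.1]), 167, [14, 15])]
160 [(array([399.6, 139.2]), 188, [19, 15])]
185 [(array([399.7, 139.1]), 172, [19, 15])]
205 [(array([401.6, 138.1]), 121, [13, 12]), (array([391.5, 142.9]), 25, [5, 7])]
225 [(array([401.6, 137.4]), 102, [12, 10]), (array([391.2, 143.3]), 19, [4, 6])]
T [240.1 218.5] 147.0 [536.9 333.4   5. ]
T [262.6 212.9] 145.0 [557.9 268.7   5. ]
T [285.  207.4] 144.0 [578.6 203.8   5. ]
T [307.2 201.5] 146.0 [600.3 139.5   5. ]
S [283.8 264.1] 140.0 [535.3 332.7   5. ]
S [294.1 245.4] 120.5 [556.2 268.    5. ]
S [303.7 227.8] 108.5 [577.5 203.2   5. ]
S [312.9 211.2] 93.0 [598.8 137.8   5. ]
```

View pics/z.png

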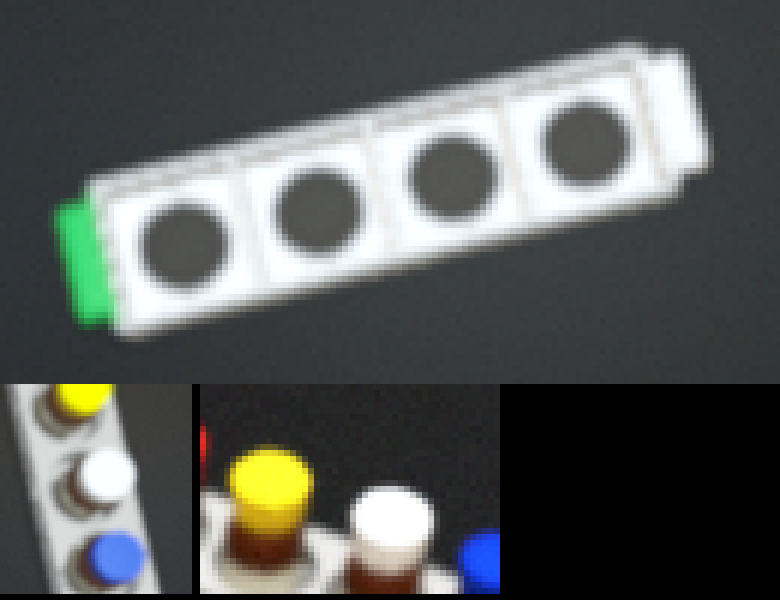

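The crop shows the four discs cleanly and both views agree to 2 mm. The tray centres are C1 (536,333), C2 (557,268.5), C3 (578,203.5) and C4 (599.5,138.5), spanning 204 mm as they should. I'll grip the caps across the row.

Request:
move_arm:
  dp:
    - [43,29.4,-2]
    - [43,29.4,-2]
    - [43,29.4,-2]
    - [43,29.4,-2]
    - [43,29.4,-2]
    - [43,29.4,-2]
    - [43,29.4,-2]
    - [43,29.4,-2]
    - [43,29.4,-2]
    - [44,29.4,-2]
  rotation:
    - [0,0,-0.0244]
    - [0,0,-0.0244]
    - [0,0,-0.0244]
    - [0,0,-0.0244]
    - [0,0,-0.0244]
    - [0,0,-0.0244]
    - [0,0,-0.0244]
    - [0,0,-0.0244]
    - [0,0,-0.0244]
    - [0,0,-0.0244]
  hand: [1,1,1,1,1,1,1,1,1,1]
  newtons: 20

```text
clock: 1.55
eef_pos: [667.9, -201.8, 185.3]
eef_rot: [-3.142, 0.0, 0.198]
wrist_force: [0.4, -1.0, -0.3]
finger_gap: 93.6
finger_force: 0.0
```

Request:
move_arm:
  dp:
    - [-0.5,-0.7,-27]
    - [0,0,-30]
    - [0,0,-30]
    - [0,0,-20]
    - [0,0,-10]
    - [0,0,0]
    - [0,0,0]
    - [0,0,0]
    - [0,0,0]
  rotation:
    - [0,0,0]
    - [0,0,0]
    - [0,0,0]
    - [0,0,0]
    - [0,0,0]
    - [0,0,0]
    - [0,0,0]
    - [0,0,0]
    - [0,0,0]
  hand: [1,1,1,1,1,0.55,0.3,0.3,0.3]

```text
clock: 2.68
eef_pos: [666.3, -203.7, 69.0]
eef_rot: [3.141, -0.001, 0.199]
wrist_force: [-0.4, -1.0, 0.5]
finger_gap: 57.3
finger_force: 0.0
```

Request:
move_arm:
  dp:
    - [0,0,0]
    - [0,0,0]
    - [0,0,0]
    - [0,0,0]
  rotation:
    - [0,0,0]
    - [0,0,0]
    - [0,0,0]
    - [0,0,0]
  hand: [0.3,0.3,0.3,0.3]

```text
clock: 3.18
eef_pos: [666.2, -203.7, 68.5]
eef_rot: [3.142, -0.0, 0.199]
wrist_force: [0.1, 0.7, 1.0]
finger_gap: 39.5
finger_force: 20.0
```

```bash
python3 - <<'E'
from m import *
T,S=camera("top"),camera("side")
cv2.imwrite("pics/g1.png",np.hstack([cv2.resize(T["image"][130:280,380:500],(400,500)),cv2.resize(S["image"][80:180,330:410],(400,500))])[:,:,::-1])
E
```

```text
(no output)
```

View pics/g1.png

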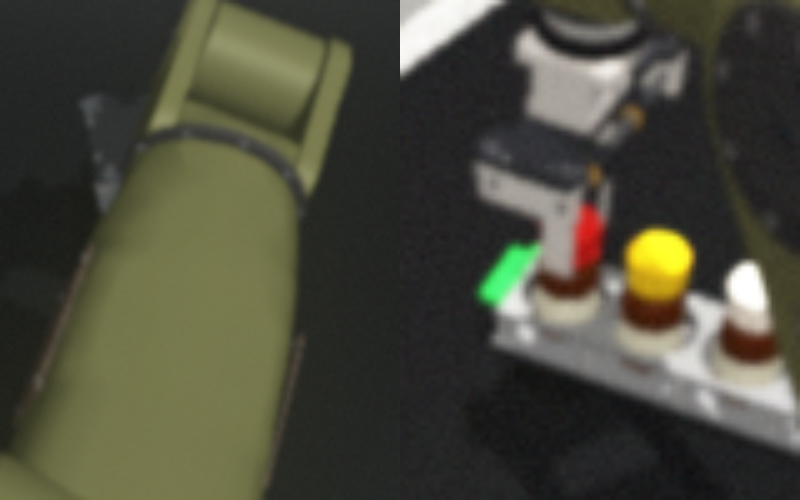

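Side view: the fingers hold the red cap upright and centred, and the gap of 39.5 mm matches the 40 mm cap. The neighbouring bottles are standing undisturbed.

Request:
move_arm:
  dp:
    - [0,0,10]
    - [0,0,20]
    - [0,0,25]
    - [0,0,25]
    - [-5,20,0]
    - [-9,37,0]
    - [-9,37,0]
    - [-9,37,0]
    - [-9,37,0]
    - [-9,37,0]
  rotation:
    - [0,0,0]
    - [0,0,0]
    - [0,0,0]
    - [0,0,0]
    - [0,0,-0.06]
    - [0,0,-0.1]
    - [0,0,-0.1]
    - [0,0,-0.1]
    - [0,0,-0.1]
    - [0,0,-0.1]
  hand: [0.3,0.3,0.3,0.3,0.3,0.3,0.3,0.3,0.3,0.3]

```text
clock: 4.53
eef_pos: [616.1, 2.5, 150.2]
eef_rot: [-3.141, -0.002, -0.365]
wrist_force: [1.4, 0.8, -1.3]
finger_gap: 39.4
finger_force: 20.0
```

Request:
move_arm:
  dp:
    - [-9,37,0]
    - [-9,37,0]
    - [-9,37,0]
    - [-9,37,0]
    - [-9,37,0]
    - [-9,37,0]
    - [-9,37,0]
    - [-9,36,0]
    - [-5,20,0]
    - [0,0,0]
  rotation:
    - [0,0,-0.1]
    - [0,0,-0.1]
    - [0,0,-0.1]
    - [0,0,-0.1]
    - [0,0,-0.1]
    - [0,0,-0.1]
    - [0,0,-0.1]
    - [0,0,-0.1]
    - [0,0,-0.09]
    - [0,0,0]
  hand: [0.3,0.3,0.3,0.3,0.3,0.3,0.3,0.3,0.3,0.3]

```text
clock: 5.78
eef_pos: [550.3, 156.0, 120.0]
eef_rot: [-2.989, 0.17, -0.975]
wrist_force: [0.4, 0.3, -1.9]
finger_gap: 39.7
finger_force: 20.0
```

```bash
python3 - <<'E'
from m import *
s=manip.read_state()
for k in("joints","qd","eef_pos","eef_rot","wrist_force","effort"):print(k,np.round(s[k],3))
S=camera("side");cv2.imwrite("pics/s2.png",S["image"][:,:,::-1])
E
```

```text
joints [0.108 0.393 1.623 0.25  1.081 2.554]
qd [ 0.018  0.008 -0.042 -0.024  0.017  0.002]
eef_pos [550.35  155.998 119.974]
eef_rot [-2.989  0.17  -0.975]
wrist_force [ 0.441  0.348 -1.923]
effort [-7.9500e-01 -5.5835e+01 -3.0903e+01  9.9100e-01 -5.6900e-01 -9.0000e-03]
```

View pics/s2.png

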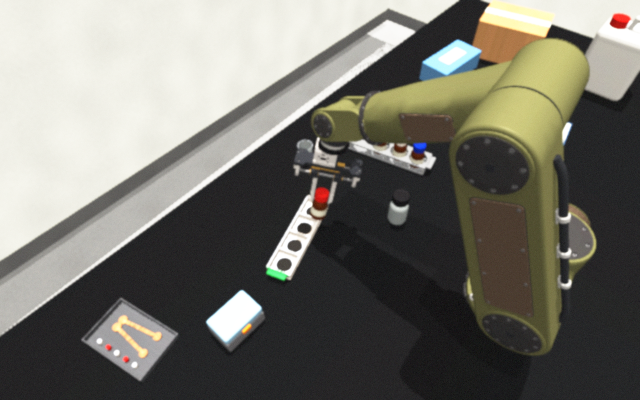

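Joint 6 ran into its limit because I turned the wrong way. The bottle is tilted about 0.23 rad near (320,200), still held above the tray. I'll straighten it up and turn positively instead (final yaw +1.89).

```bash
python3 - <<'E'
from m import *
from scipy.spatial.transform import Rotation as R
s=manip.read_state()
a=R.from_euler('xyz',s["eef_rot"]);up=a.apply([0,0,-1]);print("tilt",np.arccos(up[2]))
b=R.from_euler('xyz',[np.pi,0,-0.7]);print((b*a.inv()).as_rotvec().round(3))
E
```

```text
tilt 0.22752698651328282
[-0.228  0.001  0.286]
```

Request:
move_arm:
  dp:
    - [0,0,10]
    - [0,0,10]
    - [0,0,10]
    - [0,0,0]
  rotation:
    - [-0.076,0,0.095]
    - [-0.076,0,0.095]
    - [-0.076,0,0.095]
    - [0,0,0]
  hand: [0.3,0.3,0.3,0.3]

```text
clock: 6.32
eef_pos: [551.1, 157.8, 150.5]
eef_rot: [-3.14, -0.001, -0.7]
wrist_force: [-0.3, -0.6, -1.1]
finger_gap: 39.7
finger_force: 20.0
```

```bash
cat > rv.py <<'E'
from m import *
from scipy.spatial.transform import Rotation as R
import sys
s=manip.read_state();a=R.from_euler('xyz',s["eef_rot"])
print(s["clock"],s["eef_pos"].round(1),s["eef_rot"].round(3),"q1,q6",s["joints"][[0,5]].round(2),"tilt",np.arccos(-a.apply([0,0,1])[2]).round(3),s["finger_gap"].round(1))
if len(sys.argv)>1: print((R.from_euler('xyz',[np.pi,0,float(sys.argv[1])])*a.inv()).as_rotvec().round(3))
E
python3 rv.py -0.6
```

```text
Traceback (most recent call last):
  File "rv.py", line 5, in <module>
    print(s["clock"],s["eef_pos"].round(1),s["eef_rot"].round(3),"q1,q6",s["joints"][[0,5]].round(2),"tilt",np.arccos(-a.apply([0,0,1])[2]).round(3),s["finger_gap"].round(1))
                                                                                                                                                     ^^^^^^^^^^^^^^^^^^^^^
AttributeError: 'float' object has no attribute 'round'
```

Request:
move_arm:
  dp:
    - [-1,11,0]
    - [-1,11,0]
    - [-1,11,0]
    - [-1,11,0]
    - [-1,11,0]
    - [-1,11,0]
    - [-1,11,0]
    - [-1,11,0]
    - [-1,11,0]
    - [-1,11,0]
  rotation:
    - [0,0,0.16]
    - [0,0,0.16]
    - [0,0,0.16]
    - [0,0,0.16]
    - [0,0,0.16]
    - [0,0,0.16]
    - [0,0,0.16]
    - [0,0,0.16]
    - [0,0,0.16]
    - [0,0,0.16]
  hand: [0.3,0.3,0.3,0.3,0.3,0.3,0.3,0.3,0.3,0.3]

```text
clock: 7.58
eef_pos: [540.5, 266.7, 149.0]
eef_rot: [-3.14, -0.0, 0.901]
wrist_force: [0.6, 0.4, -1.2]
finger_gap: 39.4
finger_force: 20.0
```

Request:
move_arm:
  dp:
    - [-1,11,0]
    - [-1,11,0]
    - [-1,11,0]
    - [-1,11,0]
    - [-1,11,0]
    - [-1,11,0]
    - [0,0,0]
  rotation:
    - [0,0,0.16]
    - [0,0,0.16]
    - [0,0,0.16]
    - [0,0,0.16]
    - [0,0,0.16]
    - [0,0,0.16]
    - [0,0,0.03]
  hand: [0.3,0.3,0.3,0.3,0.3,0.3,0.3]

```text
clock: 8.45
eef_pos: [534.4, 332.8, 148.8]
eef_rot: [-3.141, -0.0, 1.888]
wrist_force: [-0.4, -0.6, -0.6]
finger_gap: 39.6
finger_force: 20.0
```

```bash
sed -i 's/s\["finger_gap"\].round(1)/s["finger_gap"]/' rv.py; python3 rv.py; python3 - <<'E'
from m import *
T,S=camera("top"),camera("side")
cv2.imwrite("pics/s3.png",np.hstack([cv2.resize(T["image"][160:280,190:340],(400,320)),cv2.resize(S["image"][170:300,230:350],(400,433))[:320]])[:,:,::-1])
E
```

```text
8.45 [534.4 332.8 148.8] [-3.141 -0.     1.888] q1,q6 [0.5  0.18] tilt 0.001 39.61949521700685
```

View pics/s3.png

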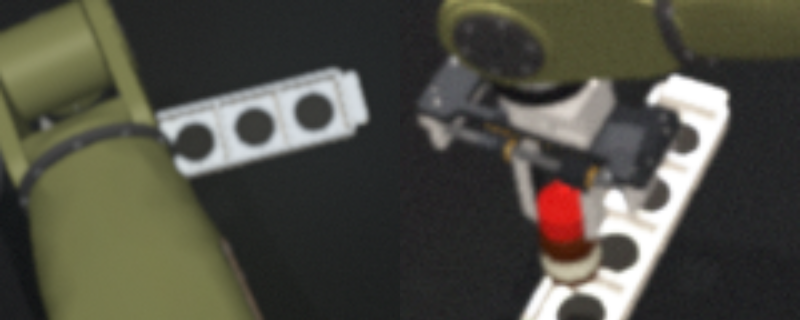

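Side view: red hangs upright over the first compartment, so I can lower it.

Request:
move_arm:
  dp:
    - [1,0,-25]
    - [0,0,-25]
    - [0,0,-18]
    - [0,0,-6]
    - [0,0,-3]
    - [0,0,-2]
    - [0,0,-1]
    - [0,0,0]
  rotation:
    - [0,0,0]
    - [0,0,0]
    - [0,0,0]
    - [0,0,0]
    - [0,0,0]
    - [0,0,0]
    - [0,0,0]
    - [0,0,0]
  hand: [0.3,0.3,0.3,0.3,0.3,0.3,0.3,0.3]

```text
clock: 9.55
eef_pos: [535.5, 332.6, 69.3]
eef_rot: [3.141, 0.001, 1.888]
wrist_force: [0.0, 0.8, -1.3]
finger_gap: 39.4
finger_force: 20.0
```

Request:
move_arm:
  dp:
    - [0,0,-1]
    - [0,0,-0.5]
    - [0,0,0]
    - [0,0,0]
    - [0,0,0]
    - [0,0,0]
    - [0,0,15]
    - [0,0,25]
    - [0,0,35]
    - [0,0,25]
  rotation:
    - [0,0,0]
    - [0,0,0]
    - [0,0,0]
    - [0,0,0]
    - [0,0,0]
    - [0,0,0]
    - [0,0,0]
    - [0,0,0]
    - [0,0,0]
    - [0,0,0]
  hand: [0.3,0.3,0.5,0.7,0.8,0.8,0.9,1,1,1]

```text
clock: 10.8
eef_pos: [535.7, 332.7, 170.4]
eef_rot: [3.14, 0.0, 1.888]
wrist_force: [0.7, -1.0, 0.6]
finger_gap: 93.6
finger_force: 0.0
```

```bash
python3 - <<'E'
from m import *
T,S=camera("top"),camera("side")
for col in("red","yellow","blue"):
    a=blobs(T,col,(200,160,460,275));b=blobs(S,col,(230,115,440,290))
    print(col,a,b)
    if a and b:
        a=max(a,key=lambda q:q[1]);b=max(b,key=lambda q:q[1]);print(cross(T,a[0],S,b[0]))
cv2.imwrite("pics/s4.png",S["image"][:,:,::-1])
E
```

```text
red [] [(array([281.1, 250.2]), 246, [17, 19])]
yellow [(array([433.5, 201.4]), 187, [17, 15])] []
blue [(array([442.4, 249.3]), 180, [16, 14])] []
```

View pics/s4.png

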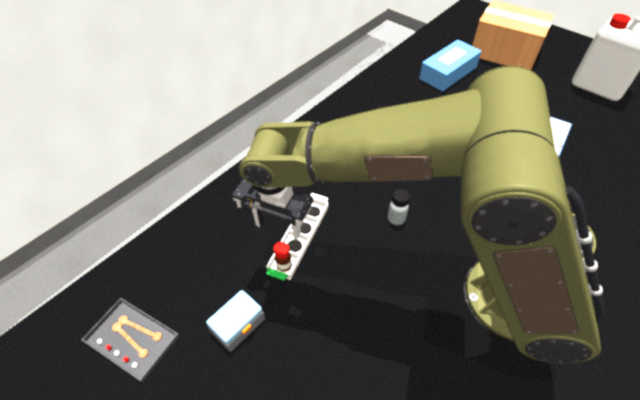

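Side view: red stands upright in the first compartment, cap at (281,250). Yellow is next, at (602.5,-214).

Request:
move_arm:
  dp:
    - [4,-34,0]
    - [4,-34,0]
    - [4,-34,0]
    - [4,-34,0]
    - [4,-34,0]
    - [4,-34,0]
    - [4,-34,0]
    - [4,-34,0]
    - [4,-34,0]
    - [4,-34,0]
  rotation:
    - [0,0,-0.106]
    - [0,0,-0.106]
    - [0,0,-0.106]
    - [0,0,-0.106]
    - [0,0,-0.106]
    - [0,0,-0.106]
    - [0,0,-0.106]
    - [0,0,-0.106]
    - [0,0,-0.106]
    - [0,0,-0.106]
  hand: [1,1,1,1,1,1,1,1,1,1]

```text
clock: 12.15
eef_pos: [575.2, -8.6, 167.0]
eef_rot: [-3.141, 0.001, 0.825]
wrist_force: [0.3, 0.2, -0.9]
finger_gap: 93.6
finger_force: 0.0
```

Request:
move_arm:
  dp:
    - [4,-34,0]
    - [4,-34,0]
    - [4,-34,0]
    - [4,-34,0]
    - [5,-34,0]
    - [5,-36,0]
    - [0,0,0]
  rotation:
    - [0,0,-0.106]
    - [0,0,-0.106]
    - [0,0,-0.106]
    - [0,0,-0.106]
    - [0,0,-0.106]
    - [0,0,-0.1]
    - [0,0,0]
  hand: [1,1,1,1,1,1,1]

```text
clock: 13.02
eef_pos: [601.0, -215.4, 166.5]
eef_rot: [-3.141, 0.002, 0.195]
wrist_force: [-0.2, -0.3, -0.7]
finger_gap: 93.9
finger_force: 0.0
```

Request:
move_arm:
  dp:
    - [1.5,1,-28]
    - [0,0,-30]
    - [0,0,-25]
    - [0,0,-15]
    - [0,0,0]
    - [0,0,0]
    - [0,0,0]
    - [0,0,0]
    - [0,0,0]
    - [0,0,0]
  rotation:
    - [0,0,0]
    - [0,0,0]
    - [0,0,0]
    - [0,0,0]
    - [0,0,0]
    - [0,0,0]
    - [0,0,0]
    - [0,0,0]
    - [0,0,0]
    - [0,0,0]
  hand: [1,1,1,1,0.6,0.4,0.3,0.3,0.3,0.3]

```text
clock: 14.28
eef_pos: [603.0, -212.6, 69.7]
eef_rot: [-3.142, 0.0, 0.198]
wrist_force: [0.1, -0.9, -0.1]
finger_gap: 39.9
finger_force: 20.0
```

```bash
python3 - <<'E'
from m import *
T,S=camera("top"),camera("side")
for col,b in(("red",(200,160,340,275)),("red",(260,230,300,290))):
    print(blobs(T if b[0]==200 else S,col,b))
a=max(blobs(T,"red",(200,160,340,275)),key=lambda q:q[1])[0];b=max(blobs(S,"red",(260,230,300,290)),key=lambda q:q[1])[0]
print(cross(T,a,S,b)); cv2.imwrite("pics/g2.png",cv2.resize(S["image"][80:180,320:440],(600,500))[:,:,::-1])
E
python3 rv.py
```

```text
[(array([235.1, 213.6]), 184, [16, 17])]
[(array([281.1, 250.2]), 249, [17, 20])]
(array([535.42786312, 334.95776182,  81.874454  ]), np.float64(1.6366944358380506))
14.375 [ 603.  -212.6   69.6] [-3.142e+00  1.000e-03  1.980e-01] q1,q6 [-0.4   0.98] tilt 0.001 39.86786706529199
```

View pics/g2.png

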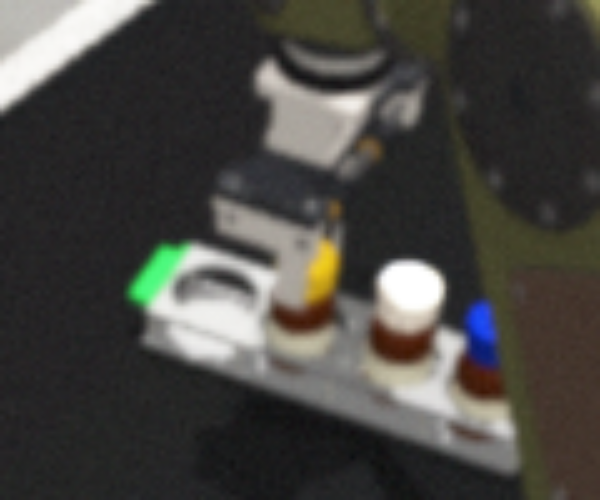

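Side view: the yellow cap is gripped and the bottle is upright. Red triangulates to (535,335) with its cap at 82 mm, so it is standing in C1. Now yellow goes to C2.

Request:
move_arm:
  dp:
    - [0,0,10]
    - [0,0,20]
    - [0,0,25]
    - [0,0,25]
    - [-2,20,0]
    - [-4,37,0]
    - [-4,37,0]
    - [-4,37,0]
    - [-4,37,0]
    - [-4,37,0]
  rotation:
    - [0,0,0]
    - [0,0,0]
    - [0,0,0]
    - [0,0,0]
    - [0,0,0.08]
    - [0,0,0.13]
    - [0,0,0.13]
    - [0,0,0.13]
    - [0,0,0.13]
    - [0,0,0.13]
  hand: [0.3,0.3,0.3,0.3,0.3,0.3,0.3,0.3,0.3,0.3]

```text
clock: 15.62
eef_pos: [580.9, -6.3, 151.2]
eef_rot: [3.141, -0.0, 0.932]
wrist_force: [0.6, -0.0, -1.1]
finger_gap: 39.8
finger_force: 20.0
```

Request:
move_arm:
  dp:
    - [-4,37,0]
    - [-4,37,0]
    - [-3,37,0]
    - [-3,37,0]
    - [-3,37,0]
    - [-3,37,0]
    - [-2,35,0]
    - [-2,20,0]
    - [0,0,0]
  rotation:
    - [0,0,0.13]
    - [0,0,0.13]
    - [0,0,0.13]
    - [0,0,0.13]
    - [0,0,0.13]
    - [0,0,0.13]
    - [0,0,0.11]
    - [0,0,0.07]
    - [0,0,0]
  hand: [0.3,0.3,0.3,0.3,0.3,0.3,0.3,0.3,0.3]

```text
clock: 16.75
eef_pos: [556.7, 270.6, 150.7]
eef_rot: [3.141, 0.001, 1.89]
wrist_force: [0.6, -0.6, -1.0]
finger_gap: 39.9
finger_force: 20.0
```

Request:
move_arm:
  dp:
    - [0.5,-2,-25]
    - [0,0,-25]
    - [0,0,-18]
    - [0,0,-6]
    - [0,0,-3]
    - [0,0,-2]
    - [0,0,-1]
    - [0,0,-0.5]
    - [0,0,0]
  rotation:
    - [0,0,0]
    - [0,0,0]
    - [0,0,0]
    - [0,0,0]
    - [0,0,0]
    - [0,0,0]
    - [0,0,0]
    - [0,0,0]
    - [0,0,0]
  hand: [0.3,0.3,0.3,0.3,0.3,0.3,0.3,0.3,0.3]

```text
clock: 17.88
eef_pos: [557.4, 267.5, 69.1]
eef_rot: [-3.141, 0.001, 1.888]
wrist_force: [0.0, 0.1, -0.6]
finger_gap: 39.9
finger_force: 20.0
```

Request:
move_arm:
  dp:
    - [0,0,-0.5]
    - [0,0,0]
    - [0,0,0]
    - [0,0,0]
    - [0,0,0]
    - [0,0,15]
    - [0,0,25]
    - [0,0,35]
    - [0,0,25]
  rotation:
    - [0,0,0]
    - [0,0,0]
    - [0,0,0]
    - [0,0,0]
    - [0,0,0]
    - [0,0,0]
    - [0,0,0]
    - [0,0,0]
    - [0,0,0]
  hand: [0.3,0.5,0.7,0.8,0.8,0.9,1,1,1]

```text
clock: 19.0
eef_pos: [557.7, 267.6, 171.4]
eef_rot: [3.14, 0.001, 1.888]
wrist_force: [-0.8, 0.6, -0.4]
finger_gap: 94.1
finger_force: 0.0
```

Request:
move_arm:
  dp:
    - [-1,-33,0]
    - [-1,-33,0]
    - [-1,-33,0]
    - [-1,-33,0]
    - [-1,-33,0]
    - [-1,-33,0]
    - [-1,-33,0]
    - [-2,-33,0]
    - [-2,-33,0]
    - [-2,-33,0]
  rotation:
    - [0,0,-0.113]
    - [0,0,-0.113]
    - [0,0,-0.113]
    - [0,0,-0.113]
    - [0,0,-0.113]
    - [0,0,-0.113]
    - [0,0,-0.113]
    - [0,0,-0.113]
    - [0,0,-0.113]
    - [0,0,-0.113]
  hand: [1,1,1,1,1,1,1,1,1,1]

```text
clock: 20.25
eef_pos: [544.4, -63.6, 169.8]
eef_rot: [3.141, -0.0, 0.754]
wrist_force: [-0.2, 0.5, 1.0]
finger_gap: 94.1
finger_force: 0.0
```

```bash
python3 - <<'E'
from m import *
T,S=camera("top"),camera("side")
for col in("red","yellow"):
    a=blobs(T,col,(210,160,340,240));b=blobs(S,col,(260,190,330,290));print(col,a,b)
    if a and b: print(cross(T,max(a,key=lambda q:q[1])[0],S,max(b,key=lambda q:q[1])[0]))
H["w2"]=[((0,0,225),(180,50,255))]
for q in blobs(T,"w2",(428,215,450,240)): print(q,onz(T,q[0],95))
for q in blobs(T,"blue",(428,215,450,265)): print(q,onz(T,q[0],92))
E
python3 rv.py
```

```text
red [(array([235.2, 213.6]), 183, [16, 17])] [(array([281.1, 250. ]), 251, [17, 20])]
(array([535.4715778 , 334.65545905,  82.39605797]), np.float64(1.354743530048676))
yellow [(array([259.3, 206.1]), 186, [14, 17])] [(array([290.8, 229.2]), 211, [17, 17])]
(array([560.71968444, 269.31293238,  85.55359134]), np.float64(0.2754241597806359))
(array([442.5, 249.2]), 169, [15, 14]) [ 470.26715129 -239.74916148   92.        ]
20.35 [544.4 -64.9 169.6] [3.141 0.    0.753] q1,q6 [-0.19  0.63] tilt 0.001 94.15854830720217
```

Red (535,335) and yellow (561,269) both stand in the tray. Next is white at (535,-227).

Request:
move_arm:
  dp:
    - [-2,-33,0]
    - [-2,-33,0]
    - [-2,-33,0]
    - [-2,-33,0]
    - [-1.5,-30,0]
    - [0,0,0]
  rotation:
    - [0,0,-0.112]
    - [0,0,-0.112]
    - [0,0,-0.112]
    - [0,0,-0.112]
    - [0,0,-0.107]
    - [0,0,0]
  hand: [1,1,1,1,1,1]

```text
clock: 21.1
eef_pos: [534.9, -225.3, 169.1]
eef_rot: [3.142, 0.0, 0.202]
wrist_force: [0.2, 0.2, -0.9]
finger_gap: 94.1
finger_force: 0.0
```

```bash
python3 rv.py; python3 - <<'E'
from m import *
S=camera("side")
cv2.imwrite("pics/g3.png",cv2.resize(S["image"][80:180,330:450],(600,500))[:,:,::-1])
E
```

```text
21.1 [ 534.9 -225.3  169.1] [3.142 0.    0.202] q1,q6 [-0.46  0.91] tilt 0.0 94.07175530084726
```

View pics/g3.png

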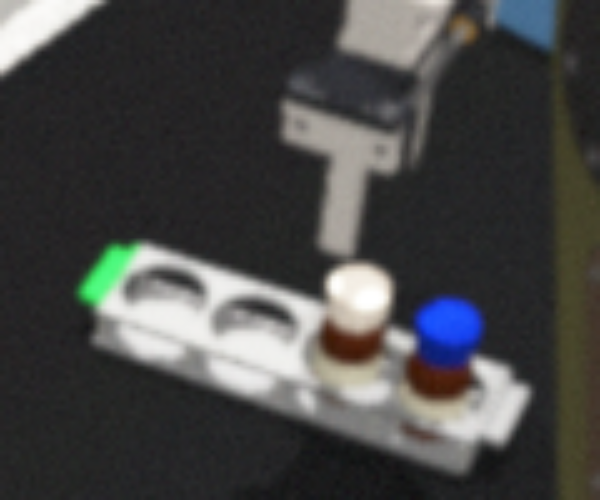

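White and blue stand upright, with white's cap centre at about (402,140) in the image. I'll check that point by ray.

```bash
python3 - <<'E'
from m import *
S=camera("side");T=camera("top")
for p in((402,139.5),(401.7,139)): print(onz(S,p,86).round(1), cross(T,(440.1,226),S,p))
print(blobs(S,"blue",(405,130,440,165)),blobs(S,"white",(391,128,412,146)))
E
```

```text
[ 530.5 -233.2   86. ] (array([ 534.15670667, -236.24151419,   82.22501148]), np.float64(3.649407571367887))
[ 532.6 -234.5   86. ] (array([ 534.32227892, -235.33266994,   84.78280651]), np.float64(2.243583394514973))
[(array([419.2, 145.4]), 170, [15, 14])] [(array([399.9, 139.3]), 167, [17, 13])]
```

Request:
move_arm:
  dp:
    - [0.5,-1.5,-28]
    - [0,0,-30]
  rotation:
    - [0,0,0]
    - [0,0,0]
  hand: [1,1]

```text
clock: 21.5
eef_pos: [535.9, -224.9, 110.4]
eef_rot: [3.141, -0.0, 0.206]
wrist_force: [0.6, 0.3, 0.3]
finger_gap: 93.8
finger_force: 0.0
```

Both views put white at y ≈ -235, so I'll correct for that before going lower.

Request:
move_arm:
  dp:
    - [-1.5,-9,0]
    - [0,0,-22]
    - [0,0,-18]
    - [0,0,0]
    - [0,0,0]
    - [0,0,0]
    - [0,0,0]
    - [0,0,0]
    - [0,0,0]
  rotation:
    - [0,0,0]
    - [0,0,0]
    - [0,0,0]
    - [0,0,0]
    - [0,0,0]
    - [0,0,0]
    - [0,0,0]
    - [0,0,0]
    - [0,0,0]
  hand: [1,1,1,0.6,0.4,0.3,0.3,0.3,0.3]

```text
clock: 22.62
eef_pos: [533.9, -235.0, 70.6]
eef_rot: [-3.141, 0.001, 0.203]
wrist_force: [0.5, -0.7, -0.2]
finger_gap: 39.6
finger_force: 20.0
```

```bash
python3 rv.py; python3 - <<'E'
from m import *
S=camera("side")
cv2.imwrite("pics/g4.png",cv2.resize(S["image"][80:180,330:450],(600,500))[:,:,::-1])
E
```

```text
22.625 [ 533.9 -235.    70.6] [-3.141e+00  1.000e-03  2.030e-01] q1,q6 [-0.48  0.89] tilt 0.001 39.611367068738204
```

View pics/g4.png

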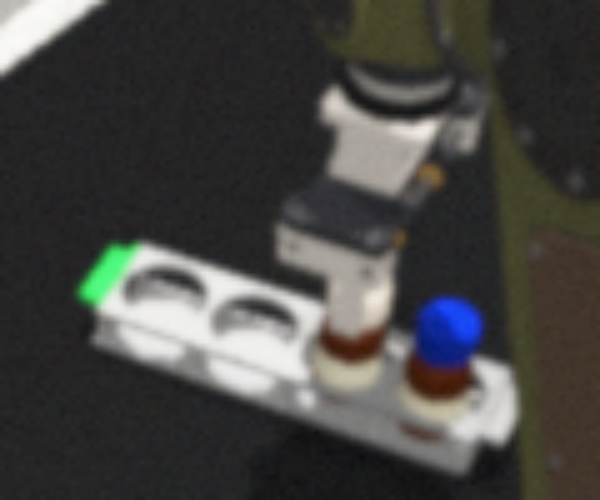

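The white cap is gripped and upright. Now white goes to C3.

Request:
move_arm:
  dp:
    - [0,0,10]
    - [0,0,20]
    - [0,0,25]
    - [0,0,25]
    - [2,20,0]
    - [4,36,0]
    - [4,36,0]
    - [4,36,0]
    - [4,36,0]
    - [4,36,0]
  rotation:
    - [0,0,0]
    - [0,0,0]
    - [0,0,0]
    - [0,0,0]
    - [0,0,0.08]
    - [0,0,0.14]
    - [0,0,0.14]
    - [0,0,0.14]
    - [0,0,0.14]
    - [0,0,0.14]
  hand: [0.3,0.3,0.3,0.3,0.3,0.3,0.3,0.3,0.3,0.3]

```text
clock: 23.92
eef_pos: [556.0, -33.8, 151.2]
eef_rot: [3.141, 0.0, 0.988]
wrist_force: [1.4, 0.5, -1.2]
finger_gap: 39.3
finger_force: 20.0
```

Request:
move_arm:
  dp:
    - [4,36,0]
    - [4,36,0]
    - [3,36,0]
    - [3,36,0]
    - [3,36,0]
    - [3,38,0]
    - [2,20,0]
    - [0,0,0]
  rotation:
    - [0,0,0.14]
    - [0,0,0.14]
    - [0,0,0.14]
    - [0,0,0.14]
    - [0,0,0.14]
    - [0,0,0.13]
    - [0,0,0.075]
    - [0,0,0]
  hand: [0.3,0.3,0.3,0.3,0.3,0.3,0.3,0.3]

```text
clock: 24.92
eef_pos: [577.7, 204.0, 150.8]
eef_rot: [-3.141, 0.001, 1.89]
wrist_force: [-0.1, 0.2, -2.6]
finger_gap: 39.5
finger_force: 20.0
```

Request:
move_arm:
  dp:
    - [0,-0.5,-25]
    - [0,0,-25]
    - [0,0,-18]
    - [0,0,-6]
    - [0,0,-3]
    - [0,0,-2]
    - [0,0,-1]
    - [0,0,0]
  rotation:
    - [0,0,0]
    - [0,0,0]
    - [0,0,0]
    - [0,0,0]
    - [0,0,0]
    - [0,0,0]
    - [0,0,0]
    - [0,0,0]
  hand: [0.3,0.3,0.3,0.3,0.3,0.3,0.3,0.3]

```text
clock: 25.92
eef_pos: [578.0, 202.5, 70.8]
eef_rot: [3.142, 0.001, 1.888]
wrist_force: [-0.1, 0.3, -1.0]
finger_gap: 39.8
finger_force: 20.0
```

Request:
move_arm:
  dp:
    - [0,0,-1]
    - [0,0,-0.3]
    - [0,0,0]
    - [0,0,0]
    - [0,0,0]
    - [0,0,15]
    - [0,0,25]
    - [0,0,35]
    - [0,0,25]
  rotation:
    - [0,0,0]
    - [0,0,0]
    - [0,0,0]
    - [0,0,0]
    - [0,0,0]
    - [0,0,0]
    - [0,0,0]
    - [0,0,0]
    - [0,0,0]
  hand: [0.3,0.5,0.7,0.8,0.8,0.9,1,1,1]

```text
clock: 27.05
eef_pos: [578.2, 202.6, 172.1]
eef_rot: [3.14, 0.001, 1.888]
wrist_force: [-0.6, -0.4, -0.2]
finger_gap: 93.7
finger_force: 0.0
```

Request:
move_arm:
  dp:
    - [-7,-32,0]
    - [-8,-32,0]
    - [-8,-32,0]
    - [-8,-32,0]
    - [-8,-32,0]
    - [-8,-32,0]
    - [-8,-32,0]
    - [-8,-32,0]
    - [-8,-32,0]
    - [-8,-32,0]
  rotation:
    - [0,0,-0.12]
    - [0,0,-0.12]
    - [0,0,-0.12]
    - [0,0,-0.12]
    - [0,0,-0.12]
    - [0,0,-0.12]
    - [0,0,-0.12]
    - [0,0,-0.12]
    - [0,0,-0.12]
    - [0,0,-0.12]
  hand: [1,1,1,1,1,1,1,1,1,1]

```text
clock: 28.3
eef_pos: [498.7, -118.6, 170.5]
eef_rot: [3.141, -0.0, 0.684]
wrist_force: [0.3, -0.1, 1.3]
finger_gap: 94.0
finger_force: 0.0
```

```bash
python3 rv.py; python3 - <<'E'
from m import *
S=camera("side");T=camera("top")
for col in("red","yellow"):
    a=blobs(T,col,(210,160,340,240));b=blobs(S,col,(260,190,330,290))
    if a and b: print(col,cross(T,max(a,key=lambda q:q[1])[0],S,max(b,key=lambda q:q[1])[0]))
b=blobs(S,"blue",(405,130,440,165));print(b)
if b: print(cross(T,(442.5,249.3),S,b[0][0]))
cv2.imwrite("pics/t5.png",np.hstack([cv2.resize(T["image"][170:245,205:345],(400,214)),cv2.resize(S["image"][180:285,250:350],(204,214))])[:,:,::-1])
E
```

```text
28.3 [ 498.7 -118.6  170.5] [ 3.141 -0.     0.684] q1,q6 [-0.3   0.58] tilt 0.001 94.03821362682982
red (array([535.33560919, 334.56931146,  82.50513377]), np.float64(1.611848020023839))
yellow (array([560.80135501, 269.35205553,  85.91633359]), np.float64(0.0754932443881219))
[(array([419.2, 145.4]), 172, [15, 15])]
(array([ 469.42749323, -239.89450556,   92.26873533]), np.float64(1.1394928575186802))
```

View pics/t5.png

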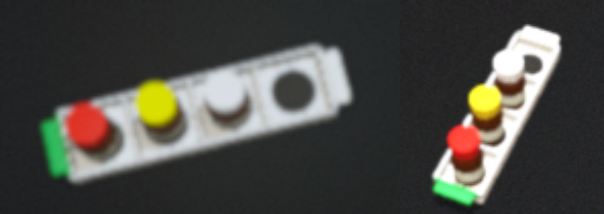

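Red, yellow and white stand upright in compartments 1–3 from the green end. Last is blue, at (469.5,-241).

Request:
move_arm:
  dp:
    - [-8,-32,0]
    - [-8,-32,0]
    - [-7,-32,0]
    - [-5,-25,0]
    - [0,0,0]
    - [0,0,-20]
    - [0,0,-30]
    - [0,0,0]
  rotation:
    - [0,0,-0.12]
    - [0,0,-0.12]
    - [0,0,-0.12]
    - [0,0,-0.12]
    - [0,0,0]
    - [0,0,0]
    - [0,0,0]
    - [0,0,0]
  hand: [1,1,1,1,1,1,1,1]

```text
clock: 29.4
eef_pos: [470.5, -236.9, 118.2]
eef_rot: [-3.139, 0.003, 0.212]
wrist_force: [-0.6, -0.4, 1.0]
finger_gap: 94.1
finger_force: 0.0
```

Request:
move_arm:
  dp:
    - [-1,-3.5,-15]
    - [0,0,-20]
    - [0,0,-14]
    - [0,0,0]
    - [0,0,0]
    - [0,0,0]
    - [0,0,0]
    - [0,0,0]
    - [0,0,0]
  rotation:
    - [0,0,-0.01]
    - [0,0,0]
    - [0,0,0]
    - [0,0,0]
    - [0,0,0]
    - [0,0,0]
    - [0,0,0]
    - [0,0,0]
    - [0,0,0]
  hand: [1,1,1,0.6,0.4,0.3,0.3,0.3,0.3]

```text
clock: 30.52
eef_pos: [469.9, -242.0, 70.3]
eef_rot: [-3.141, 0.001, 0.198]
wrist_force: [0.4, 0.6, 1.3]
finger_gap: 39.7
finger_force: 20.0
```

```bash
python3 rv.py; python3 - <<'E'
from m import *
S=camera("side")
cv2.imwrite("pics/g5.png",cv2.resize(S["image"][80:180,340:460],(600,500))[:,:,::-1])
E
```

```text
30.525 [ 469.9 -242.    70.3] [-3.141e+00  1.000e-03  1.980e-01] q1,q6 [-0.54  0.83] tilt 0.001 39.746207730564734
```

View pics/g5.png

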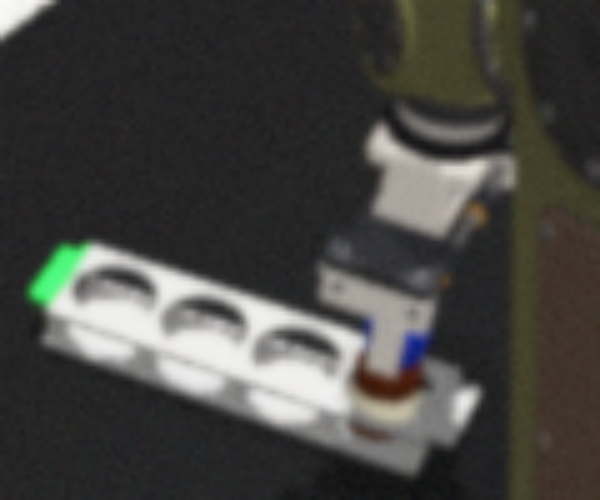

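The blue cap is gripped and upright. Now blue goes to C4.

Request:
move_arm:
  dp:
    - [0,0,10]
    - [0,0,20]
    - [0,0,25]
    - [0,0,25]
    - [7,20,0]
    - [12,34,0]
    - [12,34,0]
    - [12,34,0]
    - [12,34,0]
    - [12,34,0]
  rotation:
    - [0,0,0]
    - [0,0,0]
    - [0,0,0]
    - [0,0,0]
    - [0,0,0.09]
    - [0,0,0.15]
    - [0,0,0.15]
    - [0,0,0.15]
    - [0,0,0.15]
    - [0,0,0.15]
  hand: [0.3,0.3,0.3,0.3,0.3,0.3,0.3,0.3,0.3,0.3]

```text
clock: 31.82
eef_pos: [537.2, -50.9, 150.9]
eef_rot: [3.141, 0.001, 1.043]
wrist_force: [-0.3, 0.1, -1.1]
finger_gap: 39.5
finger_force: 20.0
```

Request:
move_arm:
  dp:
    - [11,34,0]
    - [11,34,0]
    - [11,34,0]
    - [11,34,0]
    - [11,34,0]
    - [7,20,0]
    - [0,0,0]
  rotation:
    - [0,0,0.15]
    - [0,0,0.15]
    - [0,0,0.15]
    - [0,0,0.15]
    - [0,0,0.15]
    - [0,0,0.1]
    - [0,0,0]
  hand: [0.3,0.3,0.3,0.3,0.3,0.3,0.3]

```text
clock: 32.7
eef_pos: [598.9, 139.1, 150.4]
eef_rot: [-3.141, 0.001, 1.89]
wrist_force: [-0.2, -0.3, -1.2]
finger_gap: 39.4
finger_force: 20.0
```

Request:
move_arm:
  dp:
    - [0.5,-0.5,-25]
    - [0,0,-25]
    - [0,0,-18]
    - [0,0,-6]
    - [0,0,-3]
    - [0,0,-2]
    - [0,0,-1]
    - [0,0,-0.5]
    - [0,0,0]
  rotation:
    - [0,0,0]
    - [0,0,0]
    - [0,0,0]
    - [0,0,0]
    - [0,0,0]
    - [0,0,0]
    - [0,0,0]
    - [0,0,0]
    - [0,0,0]
  hand: [0.3,0.3,0.3,0.3,0.3,0.3,0.3,0.3,0.3]

```text
clock: 33.83
eef_pos: [599.5, 137.5, 69.9]
eef_rot: [-3.141, 0.001, 1.888]
wrist_force: [0.5, 0.0, -1.3]
finger_gap: 39.8
finger_force: 20.0
```

Request:
move_arm:
  dp:
    - [0,0,-0.5]
    - [0,0,0]
    - [0,0,0]
    - [0,0,0]
    - [0,0,0]
    - [0,0,15]
    - [0,0,25]
    - [0,0,35]
    - [0,0,35]
  rotation:
    - [0,0,0]
    - [0,0,0]
    - [0,0,0]
    - [0,0,0]
    - [0,0,0]
    - [0,0,0]
    - [0,0,0]
    - [0,0,0]
    - [0,0,0]
  hand: [0.3,0.5,0.7,0.8,0.8,0.9,1,1,1]

```text
clock: 34.95
eef_pos: [599.4, 137.5, 181.5]
eef_rot: [3.141, 0.001, 1.888]
wrist_force: [0.5, 0.4, 0.4]
finger_gap: 94.1
finger_force: 0.0
```

Request:
move_arm:
  dp:
    - [0,-30,5]
    - [0,-35,5]
    - [0,-35,0]
    - [0,-35,0]
    - [0,-35,0]
    - [0,-35,0]
    - [0,0,0]
    - [0,0,0]
  rotation:
    - [0,0,0]
    - [0,0,0]
    - [0,0,0]
    - [0,0,0]
    - [0,0,0]
    - [0,0,0]
    - [0,0,0]
    - [0,0,0]
  hand: [1,1,1,1,1,1,1,1]

```text
clock: 35.95
eef_pos: [599.5, -67.0, 189.9]
eef_rot: [3.141, 0.001, 1.888]
wrist_force: [0.2, -0.0, -0.6]
finger_gap: 94.1
finger_force: 0.0
```

```bash
python3 rv.py; python3 - <<'E'
from m import *
S=camera("side");T=camera("top")
for col in("red","yellow","blue"):
    a=blobs(T,col,(210,160,340,240));b=blobs(S,col,(260,180,330,290))
    if a and b: print(col,cross(T,max(a,key=lambda q:q[1])[0],S,max(b,key=lambda q:q[1])[0]))
cv2.imwrite("pics/t6.png",np.hstack([cv2.resize(T["image"][130:290,130:390],(487,300)),cv2.resize(S["image"][180:285,250:350],(286,300))])[:,:,::-1])
E
```

```text
35.95 [599.5 -67.  189.9] [3.141e+00 1.000e-03 1.888e+00] q1,q6 [-0.17 -0.49] tilt 0.001 94.14496106892716
red (array([535.38598169, 334.63270339,  82.04672902]), np.float64(1.6947114222403528))
yellow (array([560.94500272, 269.43424552,  85.80258622]), np.float64(0.3416021346035296))
blue (array([599.88819525, 139.39582384,  89.06581218]), np.float64(0.6127255411221275))
```

View pics/t6.png

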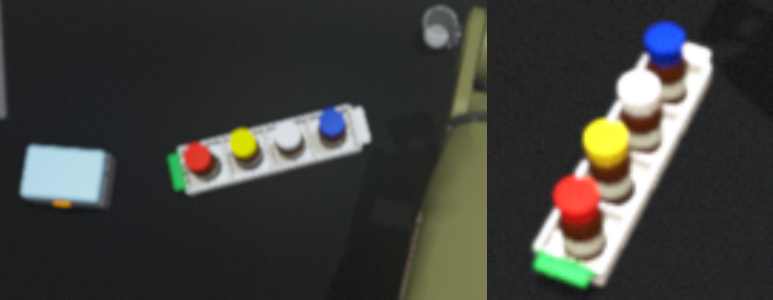

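All four stand upright in order (red, yellow, white, blue from the green end), each within about 4 mm of its compartment centre where measured, and the gripper is clear. Handing in.

```bash
python3 -c "
from cell import manip
print(manip.sign_off())"
```

```text
the job is handed in; nothing more can be done
None
```

The job is handed in (no verdict was returned): red, yellow, white and blue stand upright in the tray in that order from its green end; red tilted about 0.23 rad in the air when joint 6 hit its range limit (read 2.554 against 2.55), and I straightened it before placing.

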